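# Index the resin-curing turntable to its next stop

## Robot

A 6-joint arm with a two-finger parallel gripper is mounted at the origin on the work surface. World frame = base frame: x ahead of the robot, y to its left, z up, the work surface at z = 0. Lengths are in m, angles in degrees, forces in N, time in s.
With the tool pointing down it reaches from about 0.375 to 0.9 m from the base axis. Payload 3.1 kg.
Tool frame: the origin (TCP) lies between the finger pads; the fingertips stand 11 mm ahead of it and the grasp point (between the pads) lies 8 mm behind it; z points along the fingers, y is the direction in which the jaws open and shut (so a half turn about z gives the same grasp; the last joint's range is limited). The gripper opens to 87 mm and grips with 3 to 60 N. Pads are 19 mm wide; open, the fingers measure 117 mm over their backs; the gripper's body (75 mm by 190 mm) begins 51 mm behind the grasp point.
Start: joints at [-84.196, 30.224, 82.088, -0, 67.689, -10.227], TCP at [0.173, -0.601, 0.203] pointing down, gripper open.
Joint ranges: [-176.69, 176.69], [-43.24, 126.21], [12.49, 139.97], [-82, 262], [0, 151.66], [-163.58, 163.58]. Speed limits (degrees/s): [159.86, 159.86, 180, 180, 180, 180].

## Interface

Orientations are given as a 3x3 rotation matrix whose columns are the frame's x, y, z axes.
In Python, from rig import bot, vision gives the robot as it stands. The module is installed in compiled form; this text tells all that it offers.
- The arm moves only by the tool jog_arm, never from a script. Its argument "rows" is a list of rows, each an object with "dp": the shift along the tool's x, y, z in mm, a list of three; "turn": the turn, a rotation vector about the tool's x, y, z in degrees, a list of three; "grip": the opening, from 0 (shut) to 1 (fully open). A call has 1 to 10 rows; each row is the pose to reach, as a shift and turn from the pose commanded when the call began, along the tool's axes at that moment; what a row does not reach only later rows make up. A row lasts 1/10 s, in which the tool goes at most 50 mm and 8.59 degrees, less where a joint would pass 70% of its speed; a pose out of reach is approached as far as the arm can. A call with a gripper value outside its range is refused whole. The fingers move at their own pace and stop on an object; the grip force is fixed at half the most. Time passes only in rows, so rows that repeat a pose let the fingers close. It gives the time, the measured TCP pose, the force and the opening at its end, in the units of the state.
- bot.read_state(): the state, without advancing time (a new reading comes with each control period).
- vision.capture(name): name is "side" or "top" or "wrist"; returns (picture, depth): 384x512x3 uint8, red, green, blue; 384x512 float32, m along the optical axis (not along the pixel's ray), 0 where there is no reading.
- vision.camera_info(name): a dict with "vertical_fov" (degrees; the focal length in pixels is half the picture's height over the tangent of half this angle, whatever the lens; pixels are square), "cx", "cy" (the principal point, pixels), "k1" (the pictures are not rectified: a ray, as slopes to the right and down, at radius r is drawn at 1 + k1 r^2 times it, then the intrinsics apply), "position" and "rotation" of the camera in the world. Camera axes: x right, y down, z forward; pixel columns grow to the right and rows downward; lengths in m; the calibration is good to about 2 mm. A picture is of the moment at which its call begins: read the wrist's pose just before it. camera_info takes no time and is no camera call; for the wrist camera it gives the pose at the moment of the call.
- bot.hand_in(): hands the job in, once; it reports no verdict.
The state is a dict: "time_s": time; "joint_positions": joint angles; "qvel": joint speeds; "tau": joint torques, N m; "position": TCP position; "tcp_rot": TCP orientation; "force": force on the tool from outside, world axes, zero at the start; "moment": the same for the moment, N m; "opening": opening from 0.0 (shut) to 1.0 (fully open).
Only numpy, scipy, OpenCV 4.12 (cv2) and the standard library are available. Lean on these libraries where they do the work, as an engineer would, in place of code of your own. Each camera call takes 0.05 s, during which the arm holds its last target.

## Task

Move the curing turntable on to its next stop: pull the red spring knob up until its index pin is clear of the home hole, swing the knob's arm anticlockwise (seen from above), and let the pin drop fully home into the first hole of the silver sector plate, then let go. Where that hole lies is not known exactly, so feel for it gently: the thin pin must never be forced hard sideways or pressed hard onto the plate, and everything else on the counter is to be left where it is.

Things in the scene. Friction and masses are not known exactly. Their poses are not given: they have to be found in the camera images.
- rotary_base: fixed round black base of the curing turntable, 250 mm across; origin on the turntable's vertical axis at counter height, z up, x towards the home hole. On it, on a circle of 95 mm radius, lie a blue plate (angle -0.30 to 0.35 rad, top at 24 mm) and a silver sector plate (top at 22.5 mm, one end tucked under the blue plate, flat from there past 1.2 rad save for its two holes).
- home_hole (a point): mouth of the home hole (10.5 mm) in the blue plate, angle 0. The silver sector has been clamped by hand, so its two like holes are not measured: the first (the next stop) is somewhere between 0.55 and 0.81 rad anticlockwise from home on the same circle, the second 0.42 rad beyond the first and not wanted.
- lamp_bar (a point): top centre of the white lamp bar, 170 mm long, fixed to the base away from the knob, 100 mm above the counter; the rings on the turntable reach 56 mm.
- turntable (a joint): angle of the white turntable (140 mm across, with a 24 mm wide silver arm that carries the knob at 95 mm from the axis), rad: 0 in the home hole, growing anticlockwise seen from above, end stop at 1.35. Turning it needs about 1 N at the knob, plus the pin's rubbing when it rides on a plate.
- knob (a joint): lift of the knob and its pin, m: 0 when fully down in a hole, about 0.007 when the pin stands on the silver sector plate, 0.0085 on the blue plate, 0.014 at the upper end stop. A spring pushes it down with 4 N at 0 and 8 N at the top; it is damped and drops in about 0.1 s when let go over a hole.
- knob_grip (a point): centre line of the red knob, an upright cylinder 24 mm in diameter and 38 mm tall, at its grip height 22 mm above its underside (68 mm above the counter when down). The knob stands 2 mm above a 27 mm steel boss on the arm (boss top 44 mm above the counter); fingertips 3 mm or more above the boss are clear of it.
- index_pin: steel index pin under the knob, 8 mm in diameter (1.2 mm play all round in its holes), rigid with the knob; origin at the centre of its flat lower tip, 15.5 mm above the counter when fully down. It bends when more than 25 N acts between it and the plates.
- cup: bystander: loose silicone mixing cup, teal, 64 mm across, 60 mm tall; origin under its centre
- cube: bystander: loose clear acrylic display cube, 60 mm; origin under its centre
- pick: bystander: loose stainless dental pick, 150 mm long, 8 mm thick, lying along its x axis; origin under its middle
- ring_a: bystander: loose rose resin ring, 25 mm across, 8 mm tall; origin under its centre
- ring_b: bystander: loose amber resin ring, 25 mm across, 8 mm tall; origin under its centre

How it is judged:
By the outcome, as a careful person would: the job done as asked, in the order asked, and still so for the second after the job is handed in, with the robot touching nothing.
It also fails if it takes over 48 s, if anything falls off the work surface, if the arm or the gripper's body presses on something with over 40 N, if the wrist force passes 120 N, or if a joint passes its speed limit or range.

## Working session

There is one attempt and no reset: what is moved stays moved. The work goes in short steps, Python scripts to look and compute and a tool call to move; the robot and the scene stay as the last step left them, time stands still between calls to the robot, and variables do not carry over. Pictures are saved under pics/ and viewed, and the job is handed in when it is done.

Besides the shell and the picture viewer there is one more tool, called after "Call:" in YAML: its name, and indented under it one key for each argument. jog_arm: Moves the arm, as the interface text tells. Its arguments: {"type":"object","properties":{"rows":{"type":"array"}},"required":["rows"]}

```bash
mkdir -p pics; cat > h.py <<'E'
import numpy as np, cv2
from rig import bot, vision
def cap(n,f):
    info=vision.camera_info(n); im,d=vision.capture(n)
    cv2.imwrite('pics/'+f+'.png',im[:,:,::-1]); np.savez('pics/'+f+'.npz',im=im,d=d,**{k:np.array(v) for k,v in info.items()})
    return im,d,info
def load(f):
    z=np.load('pics/'+f+'.npz'); return z['im'],z['d'],{k:z[k] for k in z.files}
def world(u,v,d,info,H=384):
    f=H/2/np.tan(np.radians(float(info['vertical_fov']))/2)
    x=(np.asarray(u,float)-info['cx'])/f; y=(np.asarray(v,float)-info['cy'])/f
    k=float(info['k1']); a,b=x.copy(),y.copy()
    for _ in range(20):
        s=1+k*(a*a+b*b); a=x/s;b=y/s
    P=np.stack([a*d,b*d,d+0*a],-1)
    return P@np.array(info['rotation']).T+np.array(info['position'])
E
python3 - <<'E'
from h import *
s=bot.read_state(); print(s)
for n in ['side','top']:
    im,d,i=cap(n,n+'0'); print(n,i)
E
```

```text
{'time_s': 0.0, 'joint_positions': array([-8.41966711e+01,  3.02779422e+01,  8.21554792e+01, -2.03766684e-03,
        6.76881367e+01, -1.02286909e+01]), 'qvel': array([-0.02475366, -0.05059421,  0.02020827, -0.04128788,  0.10121436,
       -0.03791159]), 'tau': array([ 1.27501571e-04, -4.40043247e+01, -1.76593262e+01,  6.34314143e-02,
        5.82387589e-02, -1.71334655e-04]), 'position': array([ 0.1725342 , -0.59992251,  0.20218768]), 'tcp_rot': array([[ 9.61103810e-01,  2.76187266e-01, -2.47255160e-04],
       [ 2.76187161e-01, -9.61101561e-01,  2.10738740e-03],
       [ 3.44396242e-04, -2.09370676e-03, -9.99997749e-01]]), 'force': array([-0.97947544,  0.15936469, -0.47698874]), 'moment': array([-0.0279426 , -0.0219872 , -0.00464375]), 'opening': 0.9995337340445969}
side {'vertical_fov': 51.350046643643836, 'cx': 261.2902451613841, 'cy': 181.6034913573434, 'k1': 0.04428744669067678, 'position': array([ 0.30767273, -0.66235103,  0.72691477]), 'rotation': array([[ 0.90852245, -0.26432884,  0.3236004 ],
       [-0.41779759, -0.58519602,  0.69497539],
       [ 0.00566763, -0.76660021, -0.64209967]])}
top {'vertical_fov': 55.06608707010035, 'cx': 256.9649419163071, 'cy': 197.155186705781, 'k1': -0.07887039975012371, 'position': array([ 0.54684732, -0.00369492,  1.0036416 ]), 'rotation': array([[ 0.02528465, -0.99755414,  0.06516452],
       [-0.99937346, -0.02683806, -0.02307393],
       [ 0.02476638, -0.06454027, -0.99760773]])}
```

View pics/side0.png

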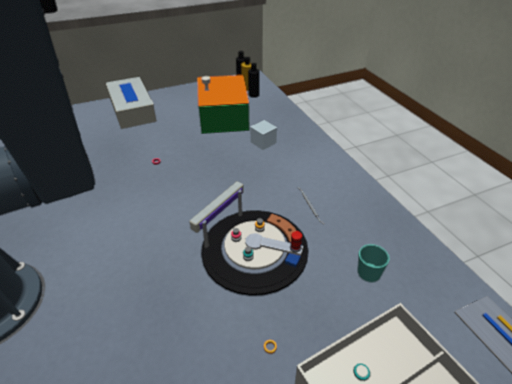

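View pics/top0.png

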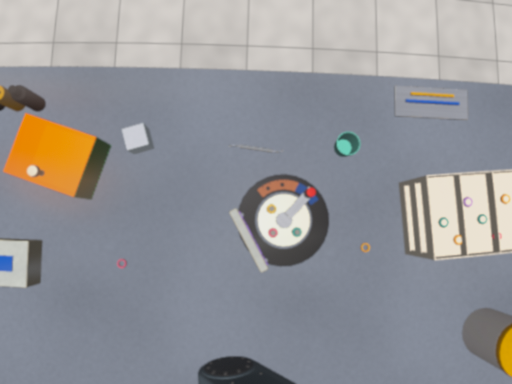

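```bash
python3 - <<'E'
from h import *
im,d,i=load('top0')
a=cv2.resize(im[165:275,220:340],None,fx=6,fy=6,interpolation=cv2.INTER_CUBIC)[:600]
cv2.imwrite('pics/tz.png',a[:,:,::-1])
im,d,i2=load('side0')
b=cv2.resize(im[175:300,190:320],None,fx=4.8,fy=4.8,interpolation=cv2.INTER_CUBIC)
cv2.imwrite('pics/sz.png',b[:,:,::-1])
# base: dark pixels near
im,d,i=load('top0')
g=im.max(2); v,u=np.nonzero(g>=0)
P=world(u,v,d.ravel(),i).reshape(384,512,3)
hsv=cv2.cvtColor(im,cv2.COLOR_RGB2HSV)
red=(im[...,0]>150)&(im[...,1]<60)&(im[...,2]<60); red[:, :290]=0; red[:,330:]=0
print('red',P[red].mean(0),np.percentile(P[red][:,2],[5,50,95]),red.sum())
sub=(im.max(2)<50); sub[:170]=0;sub[270:]=0;sub[:,:230]=0;sub[:,335:]=0
m=cv2.morphologyEx(sub.astype(np.uint8),cv2.MORPH_OPEN,np.ones((3,3)))
c=max(cv2.findContours(m,0,1)[0],key=cv2.contourArea); h=cv2.convexHull(c)[:,0]
Q=world(h[:,0],h[:,1],d[h[:,1],h[:,0]],i); print(np.round(Q,3)[:40:3]); 
A=np.c_[2*Q[:,:2],np.ones(len(Q))]; s=np.linalg.lstsq(A,(Q[:,:2]**2).sum(1),rcond=None)[0]; print(s[:2],np.sqrt(s[2]+s[0]**2+s[1]**2))
for n,(u,v) in dict(h1=(282,184),h2=(267,188),hub=(284,220),lampA=(235,213),lampB=(264,268),table=(350,300),cup=(347,144),pickA=(233,146),pickB=(282,152),rb=(366,243)).items(): print(n,P[v,u])
E
```

```text
red [ 0.6278253  -0.16812925  0.0709658 ] [0.01074098 0.08451341 0.08660567] 11Traceback (most recent call last):
  File "<stdin>", line 17, in <module>
ValueError: max() iterable argument is empty
```

View pics/tz.png

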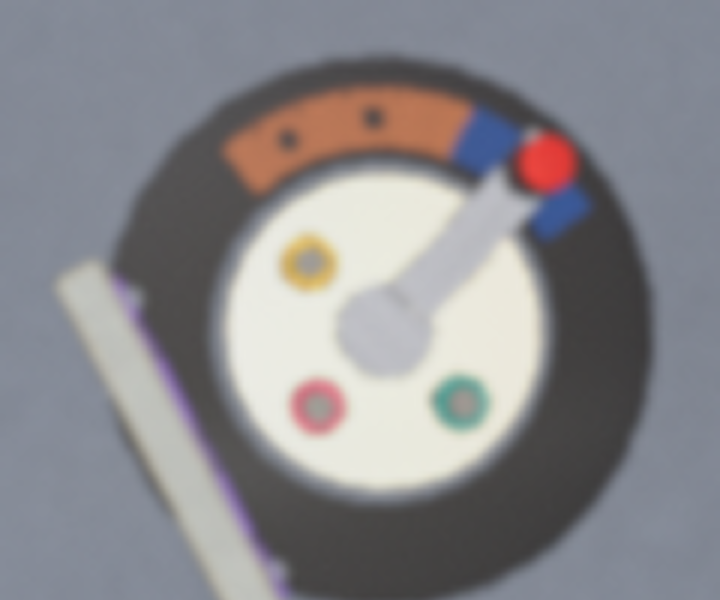

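View pics/sz.png

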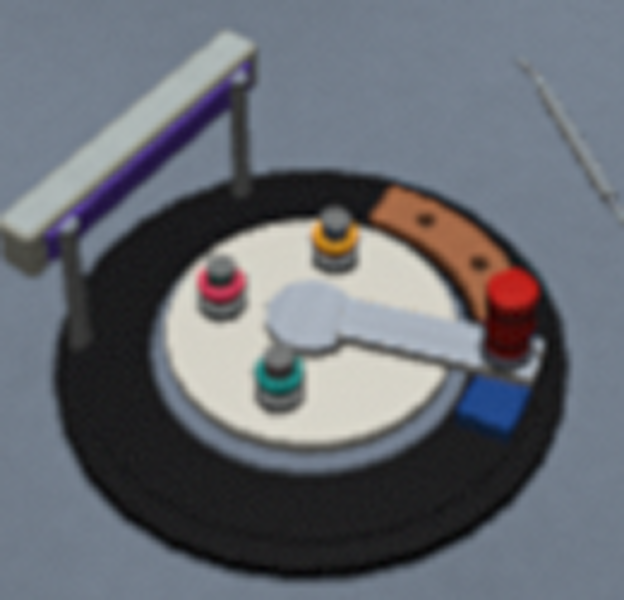

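```bash
python3 - <<'E'
from h import *
im,d,i=load('top0')
v,u=np.mgrid[:384,:512]
P=world(u.ravel(),v.ravel(),d.ravel(),i).reshape(384,512,3)
roi=np.zeros((384,512),bool); roi[172:268,232:332]=1
red=(im[...,0]>150)&(im[...,1]<90)&(im[...,2]<90)&roi; red[:,:300]=0;red[205:]=0
print('red',red.sum(),np.median(P[red],0))
dark=((im.max(2)<85)&roi).astype(np.uint8); 
c=max(cv2.findContours(dark,0,1)[0],key=cv2.contourArea); h=cv2.convexHull(c)[:,0]
def ray(uv,z):
    a=world(uv[:,0],uv[:,1],np.ones(len(uv)),i); o=np.array(i['position']); r=a-o
    return o+r*((z-o[2])/r[:,2])[:,None]
def fit(Q):
    A=np.c_[2*Q[:,:2],np.ones(len(Q))]; s=np.linalg.lstsq(A,(Q[:,:2]**2).sum(1),rcond=None)[0]; return s[:2],np.sqrt(s[2]+s[0]**2+s[1]**2)
print('base z',np.percentile(P[dark>0][:,2],[10,50,90]))
hh=h[h[:,0]>262]
Q=ray(hh.astype(float),0.015); print('base',fit(Q))
w=((im.min(2)>190)&roi).astype(np.uint8); w[:,:250]=0
c=max(cv2.findContours(w,0,1)[0],key=cv2.contourArea); h=cv2.convexHull(c)[:,0]
zt=np.median(P[w>0][:,2]);print('tt z',zt); print('tt',fit(ray(h.astype(float),zt)))
# spots
a=cv2.resize(im,None,fx=6,fy=6,interpolation=cv2.INTER_CUBIC)
for n,p in dict(h1=(373,118),h2=(289,139),hub=(384,331),knobtop=(548,163),sec0=(467,130),).items():
    uv=np.array([[220+(p[0]+.5)/6-.5,165+(p[1]+.5)/6-.5]])
    z=dict(h1=.0225,h2=.0225,hub=.045,knobtop=.084,sec0=.0225)[n]
    print(n,ray(uv,z)[0], P[int(round(uv[0,1])),int(round(uv[0,0]))])
for n,(uu,vv) in dict(lampA=(238,213),lampB=(262,266),table=(350,300),cup=(347,144),pickA=(235,146),pickB=(280,151)).items(): print(n,P[vv,uu])
E
```

```text
red 67 [ 0.62382331 -0.16077416  0.08310217]
base z [0.01044151 0.01306852 0.01556949]
base (array([ 0.55047973, -0.10332259]), np.float64(0.11680430581998279))
tt z 0.027872266230470344
tt (array([ 0.55259382, -0.09776786]), np.float64(0.06842246669135375))
h1 [ 0.64739849 -0.09198243  0.0225    ] [ 0.6490177  -0.09345491  0.01351857]
h2 [ 0.63693502 -0.05461968  0.0225    ] [ 0.63704491 -0.05574539  0.01412952]
hub [ 0.55236309 -0.09670306  0.045     ] [ 0.55178733 -0.09872338  0.03564815]
knobtop [ 0.62421346 -0.16050588  0.084     ] [ 0.62382331 -0.16120909  0.08117674]
sec0 [ 0.64319651 -0.13427317  0.0225    ] [ 0.64382191 -0.13311445  0.0226724 ]
lampA [0.5657334  0.02089099 0.09987251]
lampB [ 0.43838214 -0.04102297  0.10236676]
table [ 0.33766657 -0.28839369 -0.00121009]
cup [ 0.76687342 -0.27333682  0.00452545]
pickA [7.52031242e-01 3.72169857e-02 1.98348315e-04]
pickB [ 0.74065867 -0.08679806  0.00611771]
```

Call:
jog_arm:
  rows:
    - {"dp": [28,-15,0],"turn": [0,0,-1]}
    - {"dp": [70,-37,0],"turn": [0,0,-4]}
    - {"dp": [112,-60,0],"turn": [0,0,-7]}
    - {"dp": [154,-82,0],"turn": [0,0,-10]}
    - {"dp": [196,-105,0],"turn": [0,0,-13]}
    - {"dp": [238,-127,0],"turn": [0,0,-16]}
    - {"dp": [280,-150,0],"turn": [0,0,-19]}
    - {"dp": [322,-172,0],"turn": [0,0,-22]}
    - {"dp": [364,-195,0],"turn": [0,0,-25]}
    - {"dp": [400,-214,0],"turn": [0,0,-28]}

```text
schema error: expected keys dp, turn, grip
```

Call:
jog_arm:
  rows:
    - {"dp": [28,-15,0],"turn": [0,0,-1],"grip": 1}
    - {"dp": [70,-37,0],"turn": [0,0,-4],"grip": 1}
    - {"dp": [112,-60,0],"turn": [0,0,-7],"grip": 1}
    - {"dp": [154,-82,0],"turn": [0,0,-10],"grip": 1}
    - {"dp": [196,-105,0],"turn": [0,0,-13],"grip": 1}
    - {"dp": [238,-127,0],"turn": [0,0,-16],"grip": 1}
    - {"dp": [280,-150,0],"turn": [0,0,-19],"grip": 1}
    - {"dp": [322,-172,0],"turn": [0,0,-22],"grip": 1}
    - {"dp": [364,-195,0],"turn": [0,0,-25],"grip": 1}
    - {"dp": [400,-214,0],"turn": [0,0,-28],"grip": 1}

```text
time_s: 1.1
position: [0.4991, -0.2822, 0.2028]
tcp_rot: [[0.717, 0.697, -0.0], [0.697, -0.717, 0.001], [0.0, -0.001, -1.0]]
force: [0.8, -0.8, 0.8]
opening: 1.0
```

```bash
python3 - <<'E'
from h import *
s=bot.read_state(); print(s['time_s'],s['position'],s['tcp_rot'],s['opening'],s['force'],s['joint_positions'])
E
```

```text
1.1 [ 0.49913747 -0.2822398   0.20281861] [[ 7.16872951e-01  6.97203654e-01 -4.87353760e-04]
 [ 6.97203795e-01 -7.16872544e-01  7.89629814e-04]
 [ 2.01162261e-04 -9.05849146e-04 -9.99999569e-01]] 0.9999450214227559 [ 0.78925033 -0.78792389  0.84736864] [-4.06572589e+01  2.62785614e+01  8.96245066e+01  1.79225946e-02
  6.41475933e+01  5.13182002e+00]
```

Call:
jog_arm:
  rows:
    - {"dp": [35,0,0],"turn": [0,0,-1],"grip": 0.62}
    - {"dp": [75,0,0],"turn": [0,0,-2],"grip": 0.62}
    - {"dp": [110,0,0],"turn": [0,0,-3],"grip": 0.62}
    - {"dp": [145,0,0],"turn": [0,0,-4],"grip": 0.62}
    - {"dp": [168,0,10],"turn": [0,0,-4.7],"grip": 0.62}
    - {"dp": [174,0,20],"turn": [0,0,-4.7],"grip": 0.62}
    - {"dp": [174,0,20],"turn": [0,0,-4.7],"grip": 0.62}
    - {"dp": [174,0,20],"turn": [0,0,-4.7],"grip": 0.62}

```text
time_s: 1.9
position: [0.6218, -0.1642, 0.1823]
tcp_rot: [[0.66, 0.751, -0.002], [0.751, -0.66, 0.0], [-0.001, -0.002, -1.0]]
force: [0.8, -1.0, -0.2]
opening: 0.622
```

```bash
python3 - <<'E'
from h import *
s=bot.read_state(); print(s['time_s'],s['position'],s['tcp_rot'],s['opening'],s['force'],s['qvel'].max())
im,d,i=cap('wrist','w1'); print(i)
E
```

```text
1.9 [ 0.62180175 -0.16418898  0.18234575] [[ 6.60131990e-01  7.51145780e-01 -2.40280025e-03]
 [ 7.51148476e-01 -6.60133194e-01  3.64770113e-04]
 [-1.31217267e-03 -2.04565617e-03 -9.99997047e-01]] 0.6222383827056861 [ 0.79758854 -1.00764527 -0.23799311] 0.24144348785258937
{'vertical_fov': 70.75358546182662, 'cx': 248.8898031239832, 'cy': 187.42402707316958, 'k1': -0.015875664909685543, 'position': array([ 0.67694545, -0.10252575,  0.36353776]), 'rotation': array([[ 0.75172488, -0.62807651, -0.20107116],
       [-0.65947575, -0.71648613, -0.22746287],
       [-0.00120061,  0.30359106, -0.95280167]])}
```

View pics/w1.png

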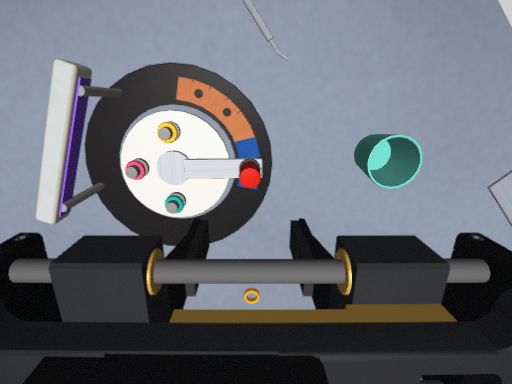

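```bash
cat >> h.py <<'E'
def ray(uv,z,i):
    uv=np.atleast_2d(np.asarray(uv,float)); a=world(uv[:,0],uv[:,1],np.ones(len(uv)),i); o=np.array(i['position']); r=a-o
    return o+r*((z-o[2])/r[:,2])[:,None]
def fitc(Q):
    A=np.c_[2*Q[:,:2],np.ones(len(Q))]; s=np.linalg.lstsq(A,(Q[:,:2]**2).sum(1),rcond=None)[0]; return s[:2],np.sqrt(s[2]+s[0]**2+s[1]**2)
E
python3 - <<'E'
from h import *
im,d,i=load('w1')
a=cv2.resize(im[55:255,75:285],None,fx=2.9,fy=2.9,interpolation=cv2.INTER_CUBIC)
cv2.imwrite('pics/wz.png',a[:,:,::-1])
v,u=np.mgrid[:384,:512]
P=world(u.ravel(),v.ravel(),d.ravel(),i).reshape(384,512,3)
I=im.astype(int)
red=(I[...,0]>150)&(I[...,1]<60)&(I[...,2]<60); red[:140]=0;red[210:]=0;red[:,:225]=0
vv,uu=np.nonzero(red); print(red.sum(),uu.min(),uu.max(),vv.min(),vv.max(), np.median(P[red],0))
top=red&(P[...,2]>0.080)
print('knob top', top.sum(), P[top][:,:2].mean(0), (P[top][:,:2].max(0)+P[top][:,:2].min(0))/2, np.median(P[top][:,2]))
w=((im.min(2)>200)).astype(np.uint8); w[:95]=0;w[225:]=0;w[:,:115]=0;w[:,245:]=0
c=max(cv2.findContours(w,0,1)[0],key=cv2.contourArea); h=cv2.convexHull(c)[:,0]
hp=h[(h[:,0]<220)|(abs(h[:,1]-165)>25)]
zt=np.median(P[w>0][:,2]); print('tt',zt,fitc(ray(hp,zt,i)))
dk=((im.max(2)<70)).astype(np.uint8); dk[240:]=0;dk[:,:85]=0;dk[:,285:]=0
c=max(cv2.findContours(dk,0,1)[0],key=cv2.contourArea); h=cv2.convexHull(c)[:,0]
Z=np.percentile(P[dk>0][:,2],[10,50,90]);print(Z,len(h))
hb=h[(h[:,0]>200)&(h[:,1]<225)|((h[:,1]<90)&(h[:,0]>130))]
print('base',fitc(ray(hb,0.0145,i)))
g=im.max(2)
for n,(x,y) in dict(h1=(227,112),h2=(198,93)).items():
    sub=g[y-9:y+10,x-9:x+10].astype(float); sub2=np.clip(110-sub,0,None); 
    yy,xx=np.mgrid[y-9:y+10,x-9:x+10]; m=(sub2>0)&((xx-x)**2+(yy-y)**2<64)
    wt=sub2*m; c=((xx*wt).sum()/wt.sum(),(yy*wt).sum()/wt.sum()); print(n,c,m.sum(),ray(c,0.0225,i)[0], ray(c,.0155,i)[0])
E
```

```text
319 239 260 168 187 [ 0.62538082 -0.16162456  0.08367532]
knob top 317 [ 0.62554483 -0.16156226] [ 0.6255508  -0.16138822] 0.08367609056179026
tt 0.02800289354303398 (array([ 0.55378435, -0.09970028]), np.float64(0.06903459604408682))
[0.01140548 0.0133982  0.0155887 ] 31
base (array([ 0.55468984, -0.09982297]), np.float64(0.12238401020252948))
h1 (np.float64(226.56417410714286), np.float64(111.77176339285714)) 48 [ 0.64826868 -0.09339362  0.0225    ] [ 0.64768007 -0.09320618  0.0155    ]
h2 (np.float64(198.18019573978123), np.float64(93.24985607369027)) 50 [ 0.63728424 -0.05527052  0.0225    ] [ 0.63647018 -0.05430058  0.0155    ]
```

View pics/wz.png

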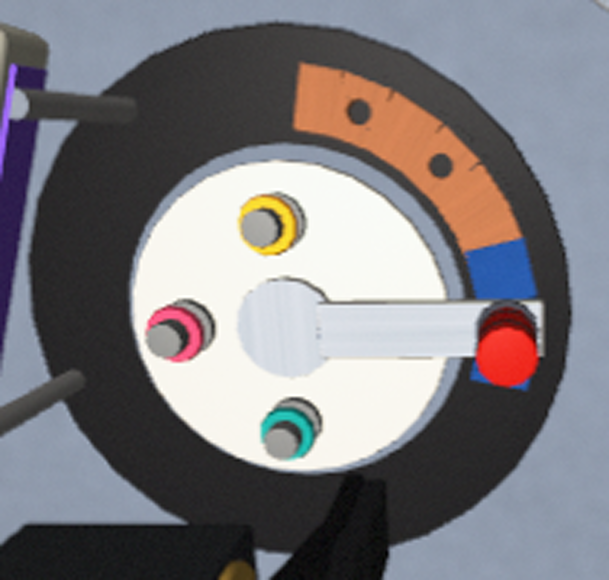

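Call:
jog_arm:
  rows:
    - {"dp": [4.5,1,15],"turn": [0,0,0],"grip": 0.62}
    - {"dp": [4.5,1,40],"turn": [0,0,0],"grip": 0.62}
    - {"dp": [4.5,1,65],"turn": [0,0,0],"grip": 0.62}
    - {"dp": [4.5,1,80],"turn": [0,0,0],"grip": 0.62}
    - {"dp": [4.5,1,85],"turn": [0,0,0],"grip": 0.62}
    - {"dp": [4.5,1,85],"turn": [0,0,0],"grip": 0.62}

```text
time_s: 2.55
position: [0.6264, -0.1611, 0.0974]
tcp_rot: [[0.66, 0.751, -0.001], [0.751, -0.66, 0.001], [-0.0, -0.001, -1.0]]
force: [-0.6, 0.0, 0.0]
opening: 0.623
```

```bash
python3 - <<'E'
from h import *
s=bot.read_state(); print(s['time_s'],s['position'],s['tcp_rot'],s['opening'],s['force'])
im,d,i=cap('wrist','w2')
im2,d2,i2=cap('side','s2')
b=cv2.resize(im2[165:300,200:350],None,fx=4,fy=4,interpolation=cv2.INTER_CUBIC)
cv2.imwrite('pics/s2z.png',b[:,:,::-1])
E
```

```text
2.55 [ 0.62637512 -0.16105212  0.09736476] [[ 6.60051375e-01  7.51219452e-01 -1.23192259e-03]
 [ 7.51220368e-01 -6.60051226e-01  5.81132820e-04]
 [-3.76573741e-04 -1.30902286e-03 -9.99999072e-01]] 0.6227269226992702 [-0.64765585  0.03128109  0.00573388]
```

View pics/w2.png

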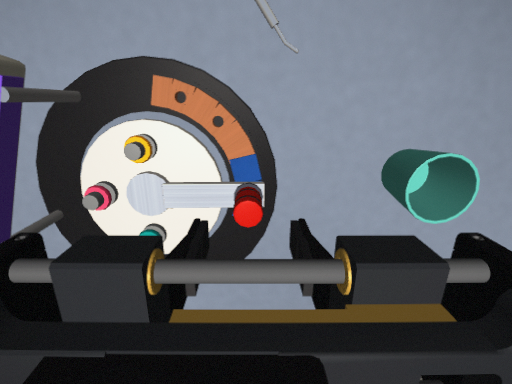

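View pics/s2z.png

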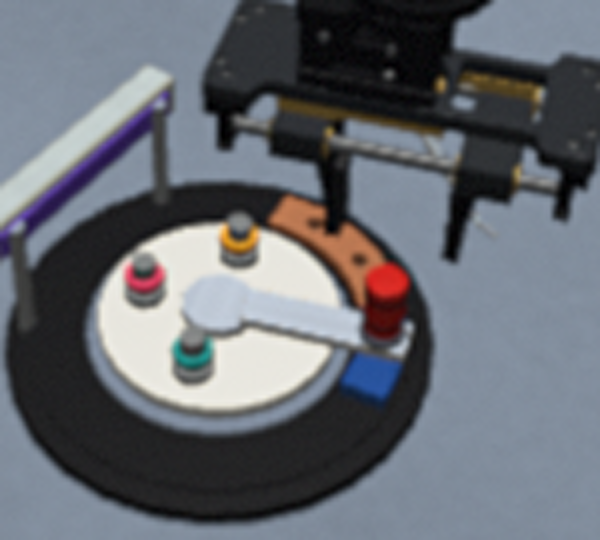

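```bash
python3 - <<'E'
from h import *
for f in ['w2','s2']:
    im,d,i=load(f)
    v,u=np.mgrid[:384,:512]
    P=world(u.ravel(),v.ravel(),d.ravel(),i).reshape(384,512,3)
    I=im.astype(int)
    red=(I[...,0]>110)&(I[...,1]<60)&(I[...,2]<60)&(P[...,2]>.08)&(np.hypot(P[...,0]-.625,P[...,1]+.161)<.03)
    print(f,red.sum(),P[red][:,:2].mean(0),(P[red][:,:2].max(0)+P[red][:,:2].min(0))/2)
im,d,i=load('w2')
g=im.max(2)
for n,(x,y) in dict(h1=(218,122),h2=(180,97)).items():
    sub=g[y-9:y+10,x-9:x+10].astype(float); sub2=np.clip(110-sub,0,None); 
    yy,xx=np.mgrid[y-9:y+10,x-9:x+10]; m=(sub2>0)&((xx-x)**2+(yy-y)**2<64)
    wt=sub2*m; c=((xx*wt).sum()/wt.sum(),(yy*wt).sum()/wt.sum()); print(n,c,m.sum(),ray(c,0.0225,i)[0])
E
```

```text
w2 629 [ 0.62572235 -0.16097485] [ 0.62523719 -0.16127257]
s2 72 [ 0.62553518 -0.1620255 ] [ 0.62635238 -0.16148718]
h1 (np.float64(217.71387955544068), np.float64(120.94546394417162)) 89 [ 0.64841112 -0.09314694  0.0225    ]
h2 (np.float64(180.021832952526), np.float64(96.74028941355674)) 94 [ 0.63746285 -0.05519758  0.0225    ]
```

Call:
jog_arm:
  rows:
    - {"dp": [-0.5,-0.5,10],"turn": [0,0,0],"grip": 0.62}
    - {"dp": [-0.5,-0.5,25],"turn": [0,0,0],"grip": 0.62}
    - {"dp": [-0.5,-0.5,35],"turn": [0,0,0],"grip": 0.6}
    - {"dp": [-0.5,-0.5,35],"turn": [0,0,0],"grip": 0.4}
    - {"dp": [-0.5,-0.5,35],"turn": [0,0,0],"grip": 0.33}
    - {"dp": [-0.5,-0.5,35],"turn": [0,0,0],"grip": 0.32}

```text
time_s: 3.25
position: [0.6264, -0.161, 0.0633]
tcp_rot: [[0.66, 0.752, 0.001], [0.752, -0.66, -0.0], [0.0, 0.001, -1.0]]
force: [-0.1, 0.4, -0.1]
opening: 0.413
```

```bash
python3 - <<'E'
from h import *
s=bot.read_state(); print(s['time_s'],s['position'],s['opening'],s['force'])
im,d,i=cap('wrist','w3')
cv2.imwrite('pics/w3z.png',cv2.resize(im[140:290,150:350],None,fx=3.5,fy=3.5)[:,:,::-1])
E
```

```text
3.25 [ 0.6264358  -0.16103422  0.06333184] 0.4133466183651727 [-0.12937874  0.38945024 -0.05003587]
```

View pics/w3z.png

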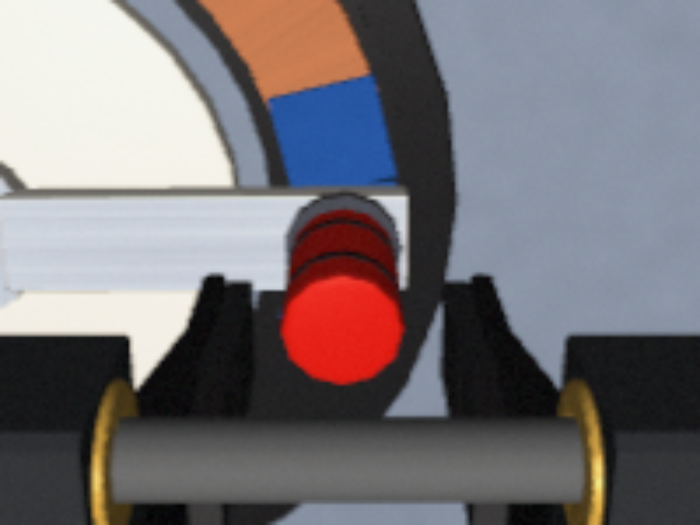

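Call:
jog_arm:
  rows:
    - {"dp": [0,-0.7,0.5],"turn": [0,0,0],"grip": 0.33}
    - {"dp": [0,-0.7,0.5],"turn": [0,0,0],"grip": 0.3}
    - {"dp": [0,-0.7,0.5],"turn": [0,0,0],"grip": 0.25}
    - {"dp": [0,-0.7,0.5],"turn": [0,0,0],"grip": 0.2}
    - {"dp": [0,-0.7,0.5],"turn": [0,0,0],"grip": 0.2}
    - {"dp": [0,-0.7,0.5],"turn": [0,0,0],"grip": 0.2}

```text
time_s: 3.9
position: [0.6256, -0.1604, 0.0628]
tcp_rot: [[0.66, 0.752, 0.0], [0.752, -0.66, -0.0], [0.0, 0.0, -1.0]]
force: [-0.7, -0.5, 1.4]
opening: 0.238
```

```bash
python3 - <<'E'
from h import *
s=bot.read_state(); R=s['tcp_rot'];print(s['time_s'],s['position'],s['opening'],R.T@s['force'])
E
```

```text
3.9 [ 0.62561301 -0.16043312  0.06284041] 0.2383714794849061 [-0.86907864 -0.20580849 -1.42152273]
```

Call:
jog_arm:
  rows:
    - {"dp": [0,0,0],"turn": [0,0,0],"grip": 0.1}
    - {"dp": [0,0,0],"turn": [0,0,0],"grip": 0.1}
    - {"dp": [0,0,0],"turn": [0,0,0],"grip": 0.1}

```text
time_s: 4.2
position: [0.6256, -0.1605, 0.0628]
tcp_rot: [[0.66, 0.752, 0.0], [0.752, -0.66, -0.0], [0.0, 0.0, -1.0]]
force: [-1.3, 0.3, 1.9]
opening: 0.24
```

```bash
python3 - <<'E'
from h import *
s=bot.read_state(); R=s['tcp_rot'];print(s['time_s'],s['position'],s['opening'],R.T@s['force'],s['moment'])
im,d,i=cap('wrist','w4')
cv2.imwrite('pics/w4z.png',cv2.resize(im[140:290,150:350],None,fx=3.5,fy=3.5)[:,:,::-1])
E
```

```text
4.2 [ 0.62560083 -0.16045558  0.06281873] 0.23972912673264093 [-0.63358691 -1.10847484 -1.89852214] [0.0615902  0.06359781 0.00176361]
```

View pics/w4z.png

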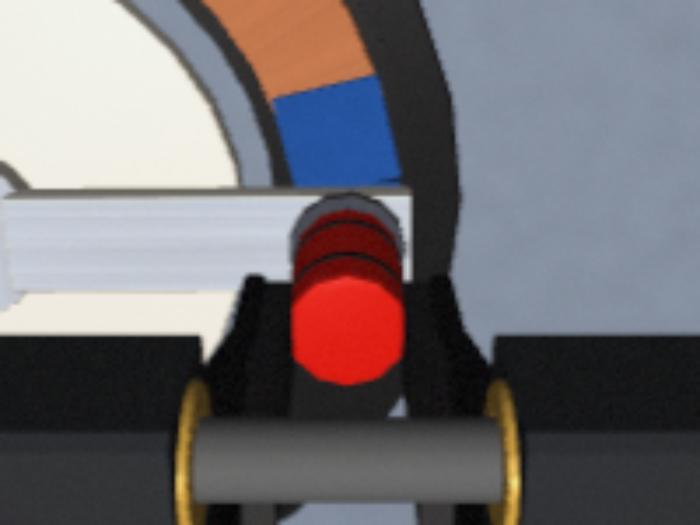

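Call:
jog_arm:
  rows:
    - {"dp": [0,0,-1],"turn": [0,0,0],"grip": 0.1}
    - {"dp": [0,0,-2],"turn": [0,0,0],"grip": 0.1}
    - {"dp": [0,0,-3.5],"turn": [0,0,0],"grip": 0.1}
    - {"dp": [0,0,-5],"turn": [0,0,0],"grip": 0.1}
    - {"dp": [0,0,-5],"turn": [0,0,0],"grip": 0.1}

```text
time_s: 4.75
position: [0.6255, -0.1604, 0.0674]
tcp_rot: [[0.66, 0.752, -0.0], [0.752, -0.66, 0.0], [-0.0, -0.0, -1.0]]
force: [1.3, 0.2, -5.6]
opening: 0.237
```

```bash
cat >> h.py <<'E'
A=np.array([.5538,-.0997]); G=np.array([.6256,-.1605])
def st():
    s=bot.read_state(); R=s['tcp_rot']; p=s['position']
    r=p[:2]-A; r0=G-A
    th=np.arctan2(r[1],r[0])-np.arctan2(r0[1],r0[0])
    yaw=np.degrees(np.arctan2(R[1,1],R[0,1]))
    print('t',s['time_s'],'p',np.round(p,4),'th',round(th,4),'r',round(np.hypot(*r),4),'yaw',round(yaw,2),'op',round(s['opening'],3),'Ftool',np.round(R.T@s['force'],1),'M',np.round(R.T@s['moment'],2))
E
python3 -c "
from h import *
st()"
```

```text
t 4.75 p [ 0.6255 -0.1604  0.0674] th 0.0003 r 0.094 yaw -41.27 op 0.237 Ftool [1.  0.8 5.6] M [-0.31  0.14  0.01]
```

Call:
jog_arm:
  rows:
    - {"dp": [0,0,-2],"turn": [0,0,0],"grip": 0.1}
    - {"dp": [0,0,-4],"turn": [0,0,0],"grip": 0.1}
    - {"dp": [0,0,-6],"turn": [0,0,0],"grip": 0.1}
    - {"dp": [0,0,-6.5],"turn": [0,0,0],"grip": 0.1}
    - {"dp": [0,0,-6.5],"turn": [0,0,0],"grip": 0.1}

```text
time_s: 5.25
position: [0.6254, -0.1604, 0.0741]
tcp_rot: [[0.66, 0.752, -0.0], [0.752, -0.66, 0.0], [-0.0, -0.0, -1.0]]
force: [2.3, 0.0, -8.7]
opening: 0.232
```

```bash
python3 - <<'E'
from h import *
st()
im,d,i=cap('wrist','w5')
cv2.imwrite('pics/w5z.png',cv2.resize(im[140:290,150:350],None,fx=3.5,fy=3.5)[:,:,::-1])
E
```

```text
t 5.25 p [ 0.6254 -0.1604  0.0741] th -0.0005 r 0.0939 yaw -41.27 op 0.232 Ftool [1.5 1.7 8.7] M [-0.41  0.1   0.11]
```

View pics/w5z.png

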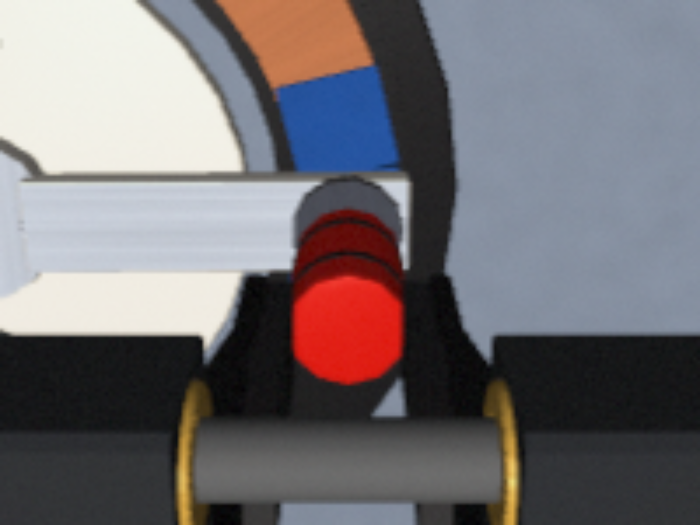

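Call:
jog_arm:
  rows:
    - {"dp": [1,0,0],"turn": [0,0,-0.6],"grip": 0.1}
    - {"dp": [2.5,-0.1,0],"turn": [0,0,-1.5],"grip": 0.1}
    - {"dp": [5,-0.2,0],"turn": [0,0,-3],"grip": 0.1}
    - {"dp": [7.4,-0.4,0],"turn": [0,0,-4.5],"grip": 0.1}
    - {"dp": [9.9,-0.7,0],"turn": [0,0,-6],"grip": 0.1}
    - {"dp": [12.4,-1,0],"turn": [0,0,-7.5],"grip": 0.1}
    - {"dp": [14.8,-1.4,0],"turn": [0,0,-9],"grip": 0.1}

```text
time_s: 6.0
position: [0.6344, -0.1482, 0.0742]
tcp_rot: [[0.532, 0.847, 0.0], [0.847, -0.532, -0.0], [-0.0, 0.0, -1.0]]
force: [1.9, -2.6, -8.3]
opening: 0.232
```

```bash
sed -i 's/^A=.*/A=np.array([.5530,-.0991]); G=np.array([.6256,-.1605])/' h.py; python3 -c "
from h import *
st()"
```

```text
t 6.0 p [ 0.6344 -0.1482  0.0742] th 0.1595 r 0.0951 yaw -32.13 op 0.232 Ftool [-1.2  3.   8.3] M [-0.43 -0.17  0.04]
```

Call:
jog_arm:
  rows:
    - {"dp": [1,0,0],"turn": [0,0,-0.6],"grip": 0.1}
    - {"dp": [2.5,-0.1,0],"turn": [0,0,-1.5],"grip": 0.1}
    - {"dp": [5,-0.2,0],"turn": [0,0,-3],"grip": 0.1}
    - {"dp": [7.4,-0.4,0],"turn": [0,0,-4.5],"grip": 0.1}
    - {"dp": [9.9,-0.7,0],"turn": [0,0,-6],"grip": 0.1}
    - {"dp": [12.4,-1,0],"turn": [0,0,-7.5],"grip": 0.1}
    - {"dp": [14.8,-1.4,0],"turn": [0,0,-9],"grip": 0.1}
    - {"dp": [17.3,-1.9,0],"turn": [0,0,-10.5],"grip": 0.1}
    - {"dp": [19.7,-2.4,0],"turn": [0,0,-12],"grip": 0.1}
    - {"dp": [22.1,-3.0,0],"turn": [0,0,-13.5],"grip": 0.1}

```text
time_s: 7.0
position: [0.6438, -0.128, 0.0742]
tcp_rot: [[0.32, 0.948, 0.0], [0.948, -0.32, -0.0], [0.0, 0.0, -1.0]]
force: [2.9, -2.4, -8.7]
opening: 0.235
```

```bash
python3 -c "
from h import *
st()"
```

```text
t 7.0 p [ 0.6438 -0.128   0.0742] th 0.3942 r 0.0953 yaw -18.64 op 0.235 Ftool [-1.4  3.5  8.7] M [-0.63 -0.23 -0.05]
```

Call:
jog_arm:
  rows:
    - {"dp": [1,0,0],"turn": [0,0,-0.6],"grip": 0.1}
    - {"dp": [2.5,-0.1,0],"turn": [0,0,-1.5],"grip": 0.1}
    - {"dp": [5,-0.2,0],"turn": [0,0,-3],"grip": 0.1}
    - {"dp": [9.9,-0.7,0],"turn": [0,0,-6],"grip": 0.1}
    - {"dp": [14.8,-1.4,0],"turn": [0,0,-9],"grip": 0.1}
    - {"dp": [19.7,-2.4,0],"turn": [0,0,-12],"grip": 0.1}
    - {"dp": [22.1,-3.0,0],"turn": [0,0,-13.5],"grip": 0.1}
    - {"dp": [24.5,-3.7,0],"turn": [0,0,-15],"grip": 0.1}
    - {"dp": [26.9,-4.4,0],"turn": [0,0,-16.5],"grip": 0.1}
    - {"dp": [26.9,-4.4,0],"turn": [0,0,-16.5],"grip": 0.1}

```text
time_s: 8.0
position: [0.6485, -0.1007, 0.0743]
tcp_rot: [[0.039, 0.999, 0.001], [0.999, -0.039, 0.0], [0.0, 0.001, -1.0]]
force: [4.2, 0.6, -8.1]
opening: 0.237
```

```bash
python3 - <<'E'
from h import *
st()
im,d,i=cap('wrist','w6')
I=im.astype(int)
v,u=np.mgrid[:384,:512]
P=world(u.ravel(),v.ravel(),d.ravel(),i).reshape(384,512,3)
red=(I[...,0]>110)&(I[...,1]<60)&(I[...,2]<60)&(P[...,2]>.09)&(P[...,0]>.6)
q=P[red][:,:2];print(red.sum(),q.mean(0),(q.max(0)+q.min(0))/2,np.median(P[red][:,2]))
w=((im.min(2)>200)).astype(np.uint8); 
cv2.imwrite('pics/w6z.png',cv2.resize(im[90:290,100:350],None,fx=3,fy=3)[:,:,::-1])
E
```

```text
t 8.0 p [ 0.6485 -0.1007  0.0743] th 0.6852 r 0.0955 yaw -2.23 op 0.237 Ftool [0.8 4.2 8.1] M [-0.83  0.07 -0.06]
822 [ 0.64845312 -0.10065068] [ 0.64823571 -0.06571158] 0.094853997306737
```

View pics/w6z.png

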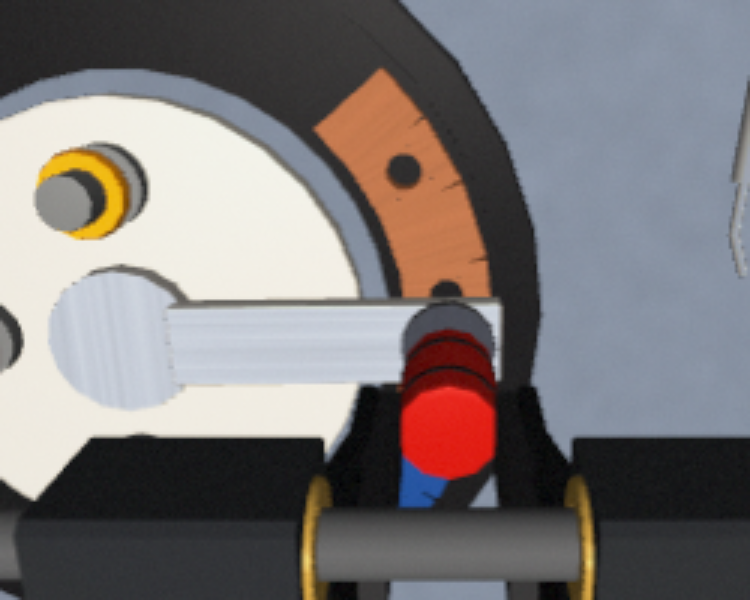

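Call:
jog_arm:
  rows:
    - {"dp": [1,0,0],"turn": [0,0,-0.6],"grip": 0.1}
    - {"dp": [2.5,-0.1,0],"turn": [0,0,-1.5],"grip": 0.1}
    - {"dp": [5,-0.2,0],"turn": [0,0,-3],"grip": 0.1}
    - {"dp": [7.5,-0.4,0.5],"turn": [0,0,-4.5],"grip": 0.1}
    - {"dp": [7.5,-0.4,1.5],"turn": [0,0,-4.5],"grip": 0.1}
    - {"dp": [7.5,-0.4,2.5],"turn": [0,0,-4.5],"grip": 0.1}
    - {"dp": [7.5,-0.4,3.2],"turn": [0,0,-4.5],"grip": 0.1}
    - {"dp": [7.5,-0.4,3.2],"turn": [0,0,-4.5],"grip": 0.1}

```text
time_s: 8.85
position: [0.6483, -0.0933, 0.071]
tcp_rot: [[-0.039, 0.999, 0.001], [0.999, 0.039, 0.001], [0.001, 0.001, -1.0]]
force: [5.0, 0.5, -6.7]
opening: 0.238
```

```bash
python3 - <<'E'
from h import *
for _ in range(1): st()
E
```

```text
t 8.85 p [ 0.6483 -0.0933  0.071 ] th 0.7624 r 0.0955 yaw 2.22 op 0.238 Ftool [0.3 5.  6.8] M [-0.94  0.09 -0.06]
```

Directly over the seen hole. Dip gently.

Call:
jog_arm:
  rows:
    - {"dp": [0,0,0.5],"turn": [0,0,0],"grip": 0.1}
    - {"dp": [0,0,1],"turn": [0,0,0],"grip": 0.1}
    - {"dp": [0,0,1.5],"turn": [0,0,0],"grip": 0.1}
    - {"dp": [0,0,1.5],"turn": [0,0,0],"grip": 0.1}

```text
time_s: 9.25
position: [0.6483, -0.0934, 0.0696]
tcp_rot: [[-0.039, 0.999, 0.001], [0.999, 0.039, 0.001], [0.0, 0.001, -1.0]]
force: [4.9, 1.1, -5.9]
opening: 0.237
```

```bash
python3 - <<'E'
from h import *
for _ in range(1): st()
E
```

```text
t 9.25 p [ 0.6483 -0.0934  0.0696] th 0.7621 r 0.0955 yaw 2.22 op 0.237 Ftool [0.9 4.9 5.9] M [-1.08  0.1  -0.05]
```

Call:
jog_arm:
  rows:
    - {"dp": [0,0,0.4],"turn": [0,0,0],"grip": 0.1}
    - {"dp": [0,0,0.7],"turn": [0,0,0],"grip": 0.1}
    - {"dp": [0,0,0.7],"turn": [0,0,0],"grip": 0.1}

```text
time_s: 9.55
position: [0.6483, -0.0934, 0.069]
tcp_rot: [[-0.039, 0.999, 0.001], [0.999, 0.039, 0.0], [0.0, 0.001, -1.0]]
force: [5.4, 1.2, -6.0]
opening: 0.237
```

```bash
python3 - <<'E'
from h import *
for _ in range(1): st()
E
```

```text
t 9.55 p [ 0.6483 -0.0934  0.069 ] th 0.7621 r 0.0955 yaw 2.23 op 0.237 Ftool [1.  5.4 6. ] M [-1.03  0.13 -0.06]
```

Call:
jog_arm:
  rows:
    - {"dp": [0,0,0.4],"turn": [0,0,0],"grip": 0.1}
    - {"dp": [0,0,0.8],"turn": [0,0,0],"grip": 0.1}
    - {"dp": [0,0,0.8],"turn": [0,0,0],"grip": 0.1}

```text
time_s: 9.85
position: [0.6483, -0.0934, 0.0682]
tcp_rot: [[-0.039, 0.999, 0.001], [0.999, 0.039, 0.0], [0.0, 0.001, -1.0]]
force: [5.3, 1.0, -5.6]
opening: 0.233
```

```bash
python3 - <<'E'
from h import *
for _ in range(1): st()
E
```

```text
t 9.85 p [ 0.6483 -0.0934  0.0682] th 0.7619 r 0.0955 yaw 2.22 op 0.233 Ftool [0.8 5.3 5.6] M [-1.05  0.15 -0.07]
```

Call:
jog_arm:
  rows:
    - {"dp": [0,0,0.7],"turn": [0,0,0],"grip": 0.1}
    - {"dp": [0,0,1.4],"turn": [0,0,0],"grip": 0.1}
    - {"dp": [0,0,2],"turn": [0,0,0],"grip": 0.1}
    - {"dp": [0,0,2],"turn": [0,0,0],"grip": 0.1}

```text
time_s: 10.25
position: [0.6483, -0.0934, 0.0663]
tcp_rot: [[-0.039, 0.999, 0.001], [0.999, 0.039, 0.0], [0.0, 0.001, -1.0]]
force: [4.6, 1.5, -4.6]
opening: 0.238
```

```bash
python3 - <<'E'
from h import *
for _ in range(1): st()
E
```

```text
t 10.25 p [ 0.6483 -0.0934  0.0663] th 0.7615 r 0.0955 yaw 2.22 op 0.238 Ftool [1.4 4.6 4.6] M [-0.97  0.15  0.  ]
```

Call:
jog_arm:
  rows:
    - {"dp": [0,0,0.8],"turn": [0,0,0],"grip": 0.1}
    - {"dp": [0,0,1.6],"turn": [0,0,0],"grip": 0.1}
    - {"dp": [0,0,2.4],"turn": [0,0,0],"grip": 0.1}
    - {"dp": [0,0,3],"turn": [0,0,0],"grip": 0.1}
    - {"dp": [0,0,3],"turn": [0,0,0],"grip": 0.1}

```text
time_s: 10.75
position: [0.6483, -0.0935, 0.0634]
tcp_rot: [[-0.039, 0.999, 0.001], [0.999, 0.039, 0.0], [0.0, 0.001, -1.0]]
force: [4.3, 1.7, -4.2]
opening: 0.235
```

```bash
python3 - <<'E'
from h import *
for _ in range(1): st()
E
```

```text
t 10.75 p [ 0.6483 -0.0935  0.0634] th 0.7611 r 0.0955 yaw 2.22 op 0.235 Ftool [1.6 4.3 4.2] M [-1.03  0.24 -0.  ]
```

Call:
jog_arm:
  rows:
    - {"dp": [0,0,0],"turn": [0,0,0],"grip": 0.3}
    - {"dp": [0,0,0],"turn": [0,0,0],"grip": 0.4}
    - {"dp": [0,0,0],"turn": [0,0,0],"grip": 0.5}
    - {"dp": [0,0,0],"turn": [0,0,0],"grip": 0.6}
    - {"dp": [0,0,0],"turn": [0,0,0],"grip": 0.6}
    - {"dp": [0,0,0],"turn": [0,0,0],"grip": 0.6}

```text
time_s: 11.35
position: [0.6475, -0.0938, 0.063]
tcp_rot: [[-0.039, 0.999, -0.001], [0.999, 0.039, 0.0], [0.0, -0.001, -1.0]]
force: [-0.1, 0.4, -0.1]
opening: 0.584
```

```bash
python3 - <<'E'
from h import *
for _ in range(1): st()
im,d,i=cap('wrist','w7')
cv2.imwrite('pics/w7z.png',cv2.resize(im[90:290,100:350],None,fx=3,fy=3)[:,:,::-1])
E
```

```text
t 11.35 p [ 0.6475 -0.0938  0.063 ] th 0.7582 r 0.0946 yaw 2.23 op 0.584 Ftool [ 0.4 -0.1  0.1] M [-0.08 -0.   -0.06]
```

View pics/w7z.png

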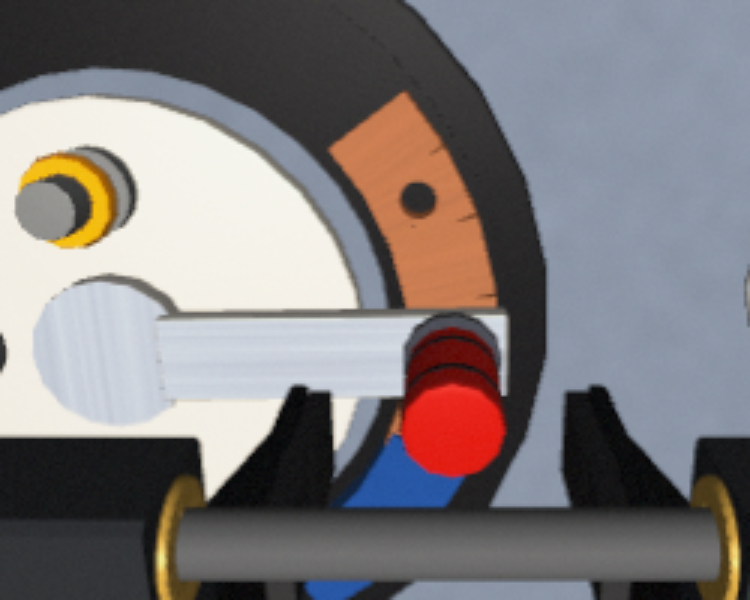

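Call:
jog_arm:
  rows:
    - {"dp": [0,0,-8],"turn": [0,0,0],"grip": 0.6}
    - {"dp": [0,0,-25],"turn": [0,0,0],"grip": 0.6}
    - {"dp": [0,0,-50],"turn": [0,0,0],"grip": 0.6}
    - {"dp": [0,0,-80],"turn": [0,0,0],"grip": 0.6}
    - {"dp": [0,0,-110],"turn": [0,0,0],"grip": 0.6}
    - {"dp": [0,0,-120],"turn": [0,0,0],"grip": 0.6}
    - {"dp": [0,0,-120],"turn": [0,0,0],"grip": 0.6}
    - {"dp": [0,0,-120],"turn": [0,0,0],"grip": 0.6}

```text
time_s: 12.2
position: [0.647, -0.0935, 0.1819]
tcp_rot: [[-0.039, 0.999, -0.002], [0.999, 0.039, 0.001], [0.001, -0.002, -1.0]]
force: [-0.4, -0.5, -0.7]
opening: 0.598
```

```bash
python3 - <<'E'
from h import *
st()
for n,f in [('wrist','w8'),('side','s8'),('top','t8')]:
    im,d,i=cap(n,f)
    I=im.astype(int)
    v,u=np.mgrid[:384,:512]
    P=world(u.ravel(),v.ravel(),d.ravel(),i).reshape(384,512,3)
    red=(I[...,0]>140)&(I[...,1]<60)&(I[...,2]<60)&(P[...,2]>.07)&(np.hypot(P[...,0]-.648,P[...,1]+.0935)<.03)
    q=P[red];print(n,red.sum(),q[:,:2].mean(0),np.median(q[:,2]))
a=cv2.imread('pics/w8.png')[:,:380]; b=cv2.resize(cv2.imread('pics/s8.png')[165:300,190:340],(420,378)); b=np.vstack([b,np.zeros((6,420,3),np.uint8)])
cv2.imwrite('pics/c8.png',np.hstack([a,b]))
E
```

```text
t 12.2 p [ 0.647  -0.0935  0.1819] th 0.7619 r 0.0942 yaw 2.23 op 0.598 Ftool [-0.5 -0.5  0.7] M [-0.11 -0.02 -0.01]
wrist 324 [ 0.64838145 -0.09383299] 0.0837337427376807
side 43 [ 0.64763966 -0.0952693 ] 0.0847535325193608
top 0 [nan nan] nan<stdin>:9: RuntimeWarning: Mean of empty slice.
  ret = um.true_divide(
  return _methods._mean(a, axis=axis, dtype=dtype,
  ret = ret.dtype.type(ret / rcount)
```

View pics/c8.png

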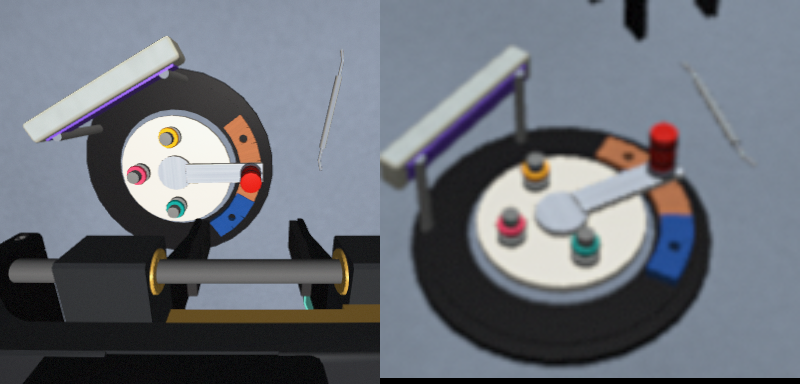

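View pics/s8.png

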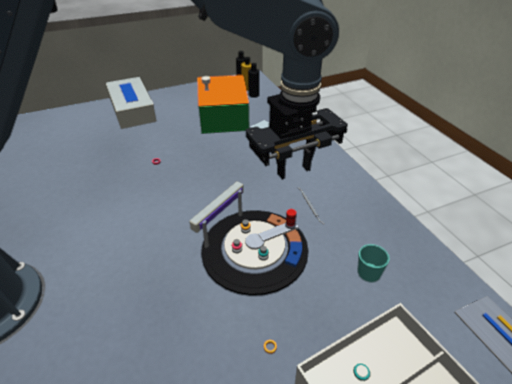

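The knob's top stands at 83.7 mm, the same as when it was home, so the pin is fully down in the first hole. Only one free hole remains on the sector, the home hole is empty, and the other objects haven't moved.

```bash
python3 -c "
from rig import bot
print(bot.hand_in())"
```

```text
the job is handed in; nothing more can be done
None
```

The turntable is on its next stop and the job is handed in, at about 12.4 s on the robot's clock. I gripped the knob with the jaws across the arm, lifted it about 11 mm, and swung it anticlockwise about 0.76 rad. I then lowered the pin in small steps into the first hole, let the spring take it down the last half millimetre, opened the gripper and moved up clear.

**Checks that agreed**
- **Pin fully down:** the wrist camera put the knob top at 83.7 mm, the same as it read in the home hole. If the pin were standing on the plate it would read about 7 mm higher. While lowering, the vertical force only followed the spring (about 6 N falling to 4 N), so the pin never pressed on the plate.
- **Gentle sideways:** the highest sideways reading was about 5 N, across the direction of swing. It dropped to zero once I let go.
- **Right hole:** one hole is still free on the sector beyond the knob, and the home hole is empty.
- **Other objects:** the cup, pick and loose amber ring were where they started in the side picture. The cube was mostly hidden behind the gripper, so I did not see it clearly at the end, but the arm never went near it.

**Checks that failed or disagreed**
- The sector plate looks copper-coloured in the pictures, not silver. I identified it by its place next to the blue plate and its two holes 0.42 rad apart.
- The last top-camera picture gave no reading of the knob, and I did not look into why; the arm may have been in the way.
- The side camera put the knob about 1.5 mm from where the wrist camera did, within the 2 mm calibration.
- The gripper read about 20.5 mm on the 24 mm knob, but the grip held without visible slip.

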